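# Seat the sample tube under the push-latch cover of the tube reader

### The arm

A 6-joint arm with a two-finger parallel gripper is mounted at the origin on the work surface. World frame = base frame: x ahead of the robot, y to its left, z up, the work surface at z = 0. Lengths are in m, angles in degrees, forces in N, time in s.
With the tool pointing down it reaches from about 0.3 to 0.875 m from the base axis. Payload 6.4 kg.
Tool frame: the origin (TCP) lies at the very end of the fingers, on their centre line; the grasp point (between the pads) lies robot.hold_point_z behind it (robot.hold_point_z is the distance from the TCP to the grasp point, in m); z points along the fingers, y is the line along which they close (so a half turn about z gives the same grasp; the last joint's range is limited). The gripper opens to 85 mm and grips with 20 to 120 N. Pads are 22 mm wide; open, the fingers measure 114 mm over their backs; the gripper's body (76 mm by 85 mm) begins 54 mm behind the grasp point. The pads swing forward as they close: fully open they stand 13 mm farther back than shut.
Start: joints at [-81.32, 10.359, 92.074, -0, 77.567, -11.82], TCP at [0.201, -0.539, 0.231] pointing down, gripper open.
Joint ranges: [-171.53, 171.53], [-51.25, 118.39], [17.06, 147.69], [-65.23, 245.23], [0, 150.52], [-178.68, 178.68]. Speed limits (degrees/s): [147.25, 147.25, 172.46, 180, 180, 180].

### API

Orientations are given as [roll, pitch, yaw] about the fixed x, y, z axes, in that order (R = Rz(yaw) Ry(pitch) Rx(roll)).
In Python, from station import robot gives the robot as it stands. The module is installed in compiled form; this text tells all that it offers.
- The arm moves only by the tool send_rows, never from a script. Its argument "deltas" is a list of rows, each a list of 4 numbers: the shift along the world's x, y, z in cm, then the turn about the world's z in degrees. In form: [[tx, ty, tz, turn], ...]. A call has 1 to 20 rows; each row is the pose to reach, as a shift and turn from the pose commanded when the call began; what a row does not reach only later rows make up. A row lasts 1/12 s, in which the tool goes at most 41.7 mm and 7.16 degrees, less where a joint would pass 70% of its speed; a pose out of reach is approached as far as the arm can. A call with a gripper value outside its range is refused whole. "gripper" is the opening, from 0 (shut) to 1 (fully open), set as the call begins (left out, the last holds). The fingers move at their own pace and stop on an object; "squeeze" is the grip in N (left out, the last holds). Time passes only in rows, so rows that repeat a pose let the fingers close. It gives the time, the measured TCP pose, the force, the opening and the grip force at its end, in the units of the state.
- robot.observe(): the state, without advancing time (a new reading comes with each control period).
- robot.snapshot(name): name is "scene" or "top"; returns a dict with "image" (480x640x3 uint8, red, green, blue), "range_z" (480x640 float32, m along the optical axis (not along the pixel's ray), 0 where there is no reading), "K" (3x3 intrinsics, pixels), "k1" (the pictures are not rectified: a ray, as slopes to the right and down, at radius r is drawn at 1 + k1 r^2 times it, then the intrinsics apply), "view" (4x4, takes a point from world to camera coordinates). Camera axes: x right, y up, looking along -z (the intrinsics and any distortion apply to the point x, -y, -z); pixel columns grow to the right and rows downward; lengths in m; the calibration is good to about 2 mm. A picture is of the moment at which its call begins.
- robot.hand_in(): hands the job in; it is judged then, once.
The state is a dict: "t": time; "q": joint angles; "joint_vel": joint speeds; "tau": joint torques, N m; "tool_pos": TCP position; "tcp_rot": TCP orientation; "ft_force": force on the tool from outside, world axes, zero at the start; "wrist_torque": the same for the moment, N m; "width": finger opening in m; "grip_force": force on a finger pad.
Only numpy, scipy, OpenCV 4.12 (cv2) and the standard library are available. Lean on these libraries where they do the work, as an engineer would, in place of code of your own. Each camera call takes 0.05 s, during which the arm holds its last target. There are 200 camera calls.

### The job

The red-capped tube in the tube reader is standing proud of its holder under the blue cover. Press the front of the cover in to make it pop open, push the tube fully home into its holder with a fingertip, then swing the cover down and press it in again until it latches shut. Only touch and press: do not pull the tube up, and leave the other things on the table where they are.

Things in the scene. Friction and masses are not known exactly. Their poses are not given: they have to be found in the camera images.
- reader: Tube reader, fixed: white box 200 (x) x 160 (y) x 100 mm high, its front (-x, black display) towards the robot, yawed up to 0.35 rad. Origin: centre of its underside; x to its back, y to its left. A blue cover lies flush in its top, hinged at the back, over a chamber 143 x 128 mm inside, its floor 30 mm above the table; a black latch box (34 x 12 mm, top at 78 mm) is in its front left corner.
- cover (a joint): Cover angle, rad: 0 latched flush, negative pressed in, 1.35 fully open. Push-push latch, sprung open: from shut, pressed in at the pad to its stop (10 mm, -0.08; 3 to 6 N on the way, 8 N to be firmly there) and let go, it swings up by itself to 1.35 in 2 s. Let it rise fully. Pushed down again (2 to 6 N) past flush to that stop and let go, it latches at 0. Each further press reopens it.
- cover_press (a point): Centre of the white press pad (26 x 70 mm) on the outer face of the blue cover (136 x 122 mm, 6 mm thick), 122 mm from the hinge line; the free edge is 18 mm further. z is the cover's outward normal, x points along the cover to the hinge. With the cover shut the pad is 100 mm above the table.
- cover_hinge (a point): Middle of the cover's hinge line, 75 mm behind the reader's origin, 94 mm above the table; the hinge axis is y of this frame. The cover's outer face lies 6 mm off the hinge axis, its inner face on it.
- tube (a joint): How far the tube is pushed down, m: starts at 0 to 0.005 (standing proud), 0.014 = fully home, cap resting on the holder; negative = pulled up. It slides stiffly (about 2 N, no spring) and stays where it is left.
- tube_top (a point): Centre of the top of the tube's red cap, 17 mm diameter, 18 mm high: 70 mm above the table when fully home, 79 to 84 mm at the start. It stands in a fixed aluminium holder (50 x 34 mm, top at 52 mm) in the chamber, 80 to 95 mm in front of the hinge line and from 28 mm right to 12 mm left of the reader's middle.
- rack: Bystander: loose steel wire rack 75 x 250 mm full of red-capped tubes, 84 mm high, origin centre of underside.
- tubestand: Bystander: loose blue block 50 x 50 x 30 mm with one red-capped tube standing in it, 110 mm high in all, origin centre of underside.
- jar: Bystander: loose jar with red lid, 56 mm diameter, 65 mm high, origin centre of underside.
- cup: Bystander: loose white cup of swab sticks, 66 mm diameter, 125 mm high with the sticks, origin centre of underside.
- spray: Bystander: loose yellow disinfectant bottle, 72 mm diameter, 190 mm high, origin centre of underside.
- marker: Bystander: loose blue and white marker pen lying flat, 120 x 13 x 13 mm, origin centre of underside.

How it is judged:
By the outcome, as a careful person would: the job done as asked, in the order asked, and still so for the second after the job is handed in, with the robot touching nothing.
It also fails if it takes over 54 s, if anything falls off the work surface, if the arm or the gripper's body presses on something with over 40 N, if the wrist force passes 120 N, or if a joint passes its speed limit or range.

## Working session

There is one attempt and no reset: what is moved stays moved. The work goes in short steps, Python scripts to look and compute and a tool call to move; the robot and the scene stay as the last step left them, time stands still between calls to the robot, and variables do not carry over. Pictures are saved under pics/ and viewed, at most 10 in all, crops included, and the job is handed in when it is done.

Besides the shell and the picture viewer there is one more tool, called after "Request:" as a command line: name --pt "numbers of a row" for each row, then --argument value for the rest. send_rows: Moves the arm, as the interface text tells. Its arguments: {"type":"object","properties":{"deltas":{"type":"array"},"gripper":{"type":"number"},"squeeze":{"type":"number"}},"required":["deltas"]}

```bash
mkdir -p pics; cat > h.py <<'E'
import numpy as np, cv2
from station import robot
def snap(n):
    return robot.snapshot(n)
def cloud(s):
    K=s["K"];h,w=s["range_z"].shape
    u,v=np.meshgrid(np.arange(w),np.arange(h))
    xd=(u-K[0,2])/K[0,0];yd=(v-K[1,2])/K[1,1]
    x,y=xd.copy(),yd.copy()
    for _ in range(10):
        f=1+s["k1"]*(x*x+y*y);x=xd/f;y=yd/f
    R=np.linalg.inv(s["view"])
    d=np.stack([x,-y,-np.ones_like(x)],-1)
    P=d*s["range_z"][...,None]
    return P@R[:3,:3].T+R[:3,3], d@R[:3,:3].T, R[:3,3]
def onplane(D,c,z): 
    return c+D*((z-c[2])/D[...,2])[...,None]
E
python3 - <<'E'
from h import *
for n in("scene","top"):
    s=snap(n);np.savez(f"{n}0.npz",**s);cv2.imwrite(f"pics/{n}0.png",s["image"][...,::-1])
    P,D,c=cloud(s);print(n,c,s["k1"],(s["range_z"]>0).mean())
o=robot.observe();print(o["t"],o["tool_pos"],o["tcp_rot"],o["width"],robot.hold_point_z)
E
```

```text
scene [ 1.13271983 -0.43948976  0.78129868] -0.020631136951167944 0.9960319010416666
top [ 0.42092728 -0.02610629  1.17725897] 0.012941995788845684 0.9960579427083334
0.1 [ 0.20132062 -0.53805252  0.23043738] [-1.79907120e+02 -1.91689627e-02  2.05006990e+01] 0.08533977489437426 0.0187
```

View pics/scene0.png

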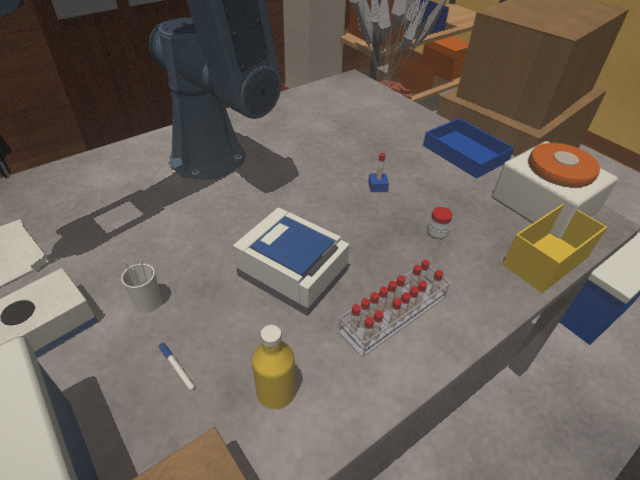

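View pics/top0.png

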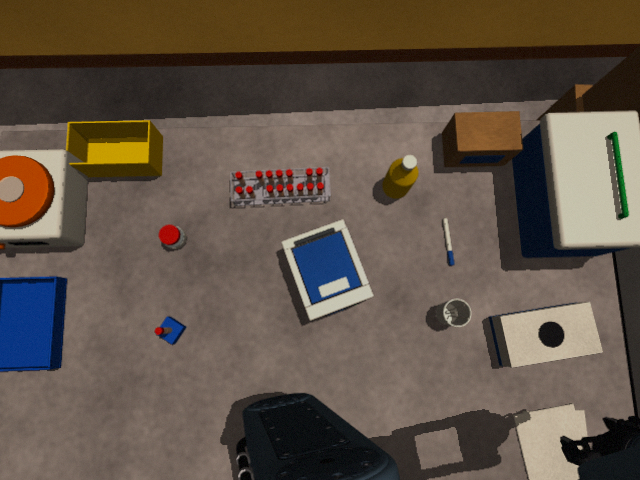

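The scene view shows the reader at about (290,255) with its pad at (275,233). The top view shows it at (327,270), with the pad at (334,288) and the hinge bar at (318,236). I'll measure it in both views.

```bash
python3 - <<'E'
from h import *
for n,box,padpx in(("scene",(225,200,355,310),(275,233)),("top",(275,215,380,325),(334,288))):
    s=dict(np.load(n+"0.npz"));P,D,c=cloud(s);im=s["image"].astype(int)
    Q=onplane(D,c,.1)
    hsv=cv2.cvtColor(s["image"],cv2.COLOR_RGB2HSV)
    m=np.zeros(im.shape[:2],bool);m[box[1]:box[3],box[0]:box[2]]=1
    blue=m&(hsv[...,0]>100)&(hsv[...,0]<125)&(hsv[...,1]>140)
    white=m&(hsv[...,2]>120)&(hsv[...,1]<60)
    # pad: white component
    k,lab,st,ce=cv2.connectedComponentsWithStats(white.astype(np.uint8),connectivity=4)
    l=lab[padpx[1],padpx[0]];pm=lab==l
    print(n,"pad area",pm.sum(),"bluearea",blue.sum(),"depth z pad",np.median(P[pm][:,2]),"blue",np.median(P[blue][:,2]))
    for nm,mm in(("pad",pm),("blue+pad",blue|pm),("whitebox",m&(P[...,2]>.09)&(P[...,2]<.115))):
        q=Q[mm][:,:2];r=cv2.minAreaRect((q*1000).astype(np.float32));print(nm,"plane mean",q.mean(0),"depth mean",P[mm].mean(0),"rect",r)
E
```

```text
scene pad area 277 bluearea 1 depth z pad 0.10210161546866148 blue 0.10102837519233299
pad plane mean [ 0.49986132 -0.07056702] depth mean [ 0.50863122 -0.07580996  0.10945311] rect ((499.6672668457031, -69.9176025390625), (27.717063903808594, 71.55543518066406), 18.934246063232422)
blue+pad plane mean [ 0.50015051 -0.07046157] depth mean [ 0.50889187 -0.07568782  0.10942281] rect ((533.5642700195312, -58.2894287109375), (99.38909149169922, 71.55543518066406), 18.934247970581055)
whitebox plane mean [ 0.55369866 -0.06151357] depth mean [ 0.55353545 -0.06131853  0.0996609 ] rect ((550.8169555664062, -58.57567596435547), (204.44882202148438, 167.66665649414062), 18.864744186401367)
top pad area 361 bluearea 2616 depth z pad 0.10269790041100424 blue 0.10160433065729246
pad plane mean [ 0.50132399 -0.07111535] depth mean [ 0.5008482  -0.07085072  0.10573176] rect ((501.3545837402344, -71.14067077636719), (27.562026977539062, 71.58013916015625), 18.832073211669922)
blue+pad plane mean [ 0.54762111 -0.05467152] depth mean [ 0.54709084 -0.0545365   0.10417456] rect ((548.2012329101562, -54.95356750488281), (136.46604919433594, 123.539794921875), 18.80389404296875)
whitebox plane mean [ 0.54335736 -0.05791838] depth mean [ 0.5433171  -0.05787722  0.10082419] rect ((544.7315673828125, -57.5750732421875), (200.14918518066406, 159.99314880371094), 18.798757553100586)
```

Request:
send_rows --pt "1 2 0 0" --pt "3 5 0 0" --pt "5 8 0 -1" --pt "7.5 12 0 -1.6" --pt "10 15.5 0 -1.6" --pt "12 19 0 -1.6" --pt "14.5 22.5 0 -1.6" --pt "17 26 0 -1.6" --pt "19 29.5 0 -1.6" --pt "21.5 33 0 -1.6" --pt "23.5 36.5 -1 -1.6" --pt "26 40 -2 -1.6" --pt "28 43.5 -4 -1.6" --pt "29.5 46 -6 -1.6" --pt "29.9 46.7 -8 -1.6" --pt "29.9 46.7 -10 -1.6" --pt "29.9 46.7 -11 -1.6" --pt "29.9 46.7 -11.5 -1.6" --pt "29.9 46.7 -11.5 -1.6" --gripper 0 --squeeze 20

```text
t: 1.68
tool_pos: [0.4995, -0.0718, 0.1153]
tcp_rot: [-179.9, 0.1, 18.9]
ft_force: [-0.4, -0.0, -0.3]
width: -0.0
grip_force: 0.0
```

Request:
send_rows --pt "0.1 0.1 -0.5 0" --pt "0.1 0.1 -1.0 0" --pt "0.1 0.1 -1.4 0" --pt "0.1 0.1 -1.7 0" --pt "0.1 0.1 -2.0 0" --pt "0.1 0.1 -2.2 0" --pt "0.1 0.1 -2.3 0" --pt "0.1 0.1 -2.4 0" --pt "0.1 0.1 -2.4 0"

```text
t: 2.43
tool_pos: [0.5016, -0.0708, 0.0923]
tcp_rot: [180.0, -0.0, 18.9]
ft_force: [-0.0, -1.7, 3.3]
width: 0.0002
grip_force: 1.2
```

Request:
send_rows --pt "0 0 -0.1 0" --pt "0 0 -0.2 0" --pt "0 0 -0.3 0" --pt "0 0 -0.3 0"

```text
t: 2.77
tool_pos: [0.5017, -0.0708, 0.0903]
tcp_rot: [180.0, -0.0, 18.9]
ft_force: [-4.8, -1.5, 10.0]
width: 0.0001
grip_force: 5.3
```

Request:
send_rows --pt "0 0 0.4 0" --pt "-0.5 -0.2 1.2 0" --pt "-2 -0.7 2.5 0" --pt "-4.5 -1.5 4 0" --pt "-7.5 -2.5 6 0" --pt "-10.5 -4 8.5 0" --pt "-13 -6 11 0" --pt "-15 -9 13 0" --pt "-17 -12 15 0" --pt "-19 -15 16 0" --pt "-20.5 -18 17 0" --pt "-21.5 -21 17 0" --pt "-22.5 -24 17 0" --pt "-23.5 -27 17 0" --pt "-24 -30 17 0" --pt "-24 -32 17 0" --pt "-24 -32 17 0" --pt "-24 -32 17 0" --pt "-24 -32 17 0" --pt "-24 -32 17 0"

```text
t: 4.43
tool_pos: [0.2616, -0.3893, 0.2592]
tcp_rot: [-180.0, -0.0, 19.0]
ft_force: [-0.2, -0.2, 0.3]
width: 0.0001
grip_force: 0.0
```

Request:
send_rows --pt "0 0 0 0" --pt "0 0 0 0" --pt "0 0 0 0" --pt "0 0 0 0" --pt "0 0 0 0" --pt "0 0 0 0" --pt "0 0 0 0" --pt "0 0 0 0" --pt "0 0 0 0" --pt "0 0 0 0"

```text
t: 5.27
tool_pos: [0.2614, -0.3906, 0.2593]
tcp_rot: [-180.0, -0.0, 18.9]
ft_force: [-0.2, 0.5, -0.8]
width: 0.0001
grip_force: 0.0
```

```bash
python3 - <<'E'
from h import *
out=[]
for n,box in(("scene",(215,150,365,310)),("top",(265,195,390,330))):
    s=snap(n);np.savez(f"{n}1.npz",**s)
    c=s["image"][box[1]:box[3],box[0]:box[2],::-1];out.append(cv2.resize(c,(400,int(c.shape[0]*400/c.shape[1])),interpolation=2))
    P,D,c0=cloud(s);hsv=cv2.cvtColor(s["image"],cv2.COLOR_RGB2HSV)
    m=np.zeros(hsv.shape[:2],np.uint8);m[box[1]:box[3],box[0]:box[2]]=1
    red=m*(((hsv[...,0]<8)|(hsv[...,0]>172))&(hsv[...,1]>140)&(hsv[...,2]>50)).astype(np.uint8)
    k,lab,st,ce=cv2.connectedComponentsWithStats(red)
    for i in range(1,k):
        if st[i,4]>8:
            p=P[lab==i];zt=np.percentile(p[:,2],90);t=p[p[:,2]>zt-.006]
            print(n,ce[i],st[i],"zmax",zt,"top mean",t.mean(0))
            np.set_printoptions(precision=4,suppress=True)
            print(" ray at .08",onplane(D,c0,.08)[int(round(ce[i][1])),int(round(ce[i][0]))])
h=max(o.shape[0] for o in out);out=[cv2.copyMakeBorder(o,0,h-o.shape[0],0,0,0) for o in out]
cv2.imwrite("pics/open1.png",np.hstack(out))
o=robot.observe();print(o["t"],o["tool_pos"])
E
```

```text
scene [280.83333333 248.8       ] [278 246   7   6  30] zmax 0.08547330931526435 top mean [ 0.53480274 -0.07629575  0.08386854]
 ray at .08 [ 0.5322 -0.0743  0.08  ]
scene [363.2609 302.9565] [362 299   3  10  23] zmax 0.08489458598123503 top mean [ 0.752  -0.0259  0.0837]
 ray at .08 [ 0.7514 -0.0256  0.08  ]
scene [355.6053 307.0526] [352 304   8   6  38] zmax 0.08566724760016196 top mean [ 0.753  -0.0464  0.0845]
 ray at .08 [ 0.7509 -0.0432  0.08  ]
top [334.5385 274.3333] [331 271   8   7  39] zmax 0.08738544304042203 top mean [ 0.5218 -0.0712  0.1902]
 ray at .08 [ 0.5328 -0.0764  0.08  ]
5.3667 [ 0.2614 -0.3906  0.2593]
```

View pics/open1.png

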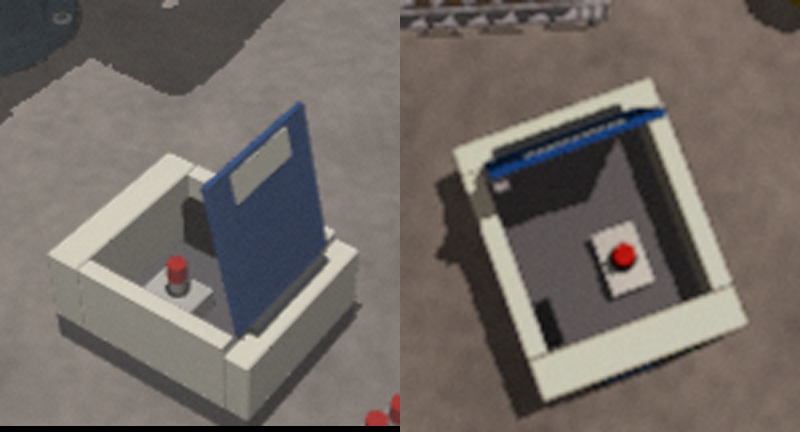

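The cover is fully open. The cap shows at (623,257) in the right crop and (177,270) in the left. Both views agree on about (0.532, -0.0755) with its top at about 0.084, which is 93 mm in front of the hinge and so within the stated range.

Request:
send_rows --pt "1 1.2 0 0" --pt "3 3.5 0 0" --pt "5.2 6 0 0" --pt "7.5 8.8 0 0" --pt "10 11.7 0 0" --pt "12.5 14.6 0 0" --pt "15 17.5 0 0" --pt "17.5 20.5 0 0" --pt "20 23.4 0 0" --pt "22.3 26 -1 0" --pt "24.5 28.6 -3 0" --pt "26 30.4 -5.5 0" --pt "26.9 31.4 -8 0" --pt "26.9 31.4 -11 0" --pt "26.9 31.4 -13.5 0" --pt "26.9 31.4 -15.5 0" --pt "26.9 31.4 -16.5 0" --pt "26.9 31.4 -16.5 0"

```text
t: 6.87
tool_pos: [0.5286, -0.076, 0.0918]
tcp_rot: [-179.8, 0.2, 18.9]
ft_force: [-0.9, -0.2, -0.1]
width: -0.0001
grip_force: 0.0
```

Request:
send_rows --pt "0 0 -0.3 0" --pt "0 0 -0.6 0" --pt "0 0 -0.9 0" --pt "0 0 -1.2 0" --pt "0 0 -1.4 0" --pt "0 0 -1.6 0" --pt "0 0 -1.8 0" --pt "0 0 -2.0 0" --pt "0 0 -2.1 0" --pt "0 0 -2.1 0"

```text
t: 7.7
tool_pos: [0.5303, -0.0765, 0.0731]
tcp_rot: [-180.0, 0.0, 18.9]
ft_force: [0.6, -0.1, 1.7]
width: -0.0003
grip_force: 0.5
```

Request:
send_rows --pt "0 0 -0.1 0" --pt "0 0 -0.2 0" --pt "0 0 -0.3 0" --pt "0 0 -0.4 0" --pt "0 0 -0.4 0" --pt "0 0 -0.4 0"

```text
t: 8.2
tool_pos: [0.5305, -0.0766, 0.07]
tcp_rot: [180.0, 0.0, 18.9]
ft_force: [-2.0, 0.4, 7.8]
width: -0.0002
grip_force: 4.2
```

Request:
send_rows --pt "0 0 -0.1 0" --pt "0 0 -0.2 0" --pt "0 0 -0.2 0"

```text
t: 8.45
tool_pos: [0.5308, -0.0767, 0.0698]
tcp_rot: [180.0, -0.0, 18.9]
ft_force: [-8.8, 2.0, 23.0]
width: -0.0001
grip_force: 11.9
```

The tube is home: z 0.070 at 23 N. Next I go up and over to the back of the cover.

Request:
send_rows --pt "0 0 0.5 0" --pt "0 0 1.5 0" --pt "-0.3 -0.1 3.5 0" --pt "-0.3 -0.1 6 0" --pt "-0.3 -0.1 9 0" --pt "-0.3 -0.1 12 0" --pt "-0.3 -0.1 15 0" --pt "-0.3 -0.1 18 0" --pt "0 0 20.5 0" --pt "0.5 0.3 22.5 0" --pt "2 1 23.5 0" --pt "4.5 2.2 23.5 0" --pt "7 3.5 23.5 0" --pt "9 4.5 23.5 0" --pt "10.4 5.2 23.5 0" --pt "10.4 5.2 22.5 0" --pt "10.4 5.2 20.5 0" --pt "10.4 5.2 18 0" --pt "10.4 5.2 16 0" --pt "10.4 5.2 16 0"

```text
t: 10.12
tool_pos: [0.6304, -0.0242, 0.2211]
tcp_rot: [-179.7, 0.5, 18.9]
ft_force: [-0.4, 1.5, -0.7]
width: -0.0001
grip_force: 0.0
```

```bash
python3 - <<'E'
from h import *
out=[]
for n,box in(("scene",(215,100,365,310)),("top",(225,165,390,360))):
    s=snap(n)
    c=s["image"][box[1]:box[3],box[0]:box[2],::-1];out.append(cv2.resize(c,(400,int(c.shape[0]*400/c.shape[1])),interpolation=2))
h=max(o.shape[0] for o in out);out=[cv2.copyMakeBorder(o,0,h-o.shape[0],0,0,0) for o in out]
cv2.imwrite("pics/beh.png",np.hstack(out))
o=robot.observe();T=o["tool_pos"];print(o["t"],T)
a=np.radians(18.85);u=np.array([np.cos(a),np.sin(a)]);O=np.array([.5455,-.056])
print((T[:2]-O)@u,(T[:2]-O)@[-u[1],u[0]])
for th,r in zip([77.3,70,62,54,46,38,30,22,14,7,0],[118,118,118,119,120,121,123,125,127,130,132]):
    t=np.radians(th);x=75-r*np.cos(t)+6*np.sin(t)+11;z=94+r*np.sin(t)+6*np.cos(t)
    p=O+u*x/1000;print(th,round(x),round(z),np.round(([p[0]-T[0],p[1]-T[1],z/1000-T[2]])*np.array(100),1))
E
```

```text
10.2167 [ 0.63316515 -0.02475918  0.22642421]
0.09305711264894138 0.001241420776694666
77.3 66 210 [-2.5 -1.  -1.6]
70 51 207 [-3.9 -1.5 -1.9]
62 36 201 [-5.4 -2.  -2.5]
54 21 194 [-6.8 -2.4 -3.3]
46 7 184 [-8.1 -2.9 -4.2]
38 -6 173 [-9.3 -3.3 -5.3]
30 -18 161 [-10.4  -3.7  -6.6]
22 -28 146 [-11.4  -4.   -8. ]
14 -36 131 [-12.2  -4.3  -9.6]
7 -42 116 [-12.8  -4.5 -11.1]
0 -46 100 [-13.1  -4.6 -12.6]
```

View pics/beh.png

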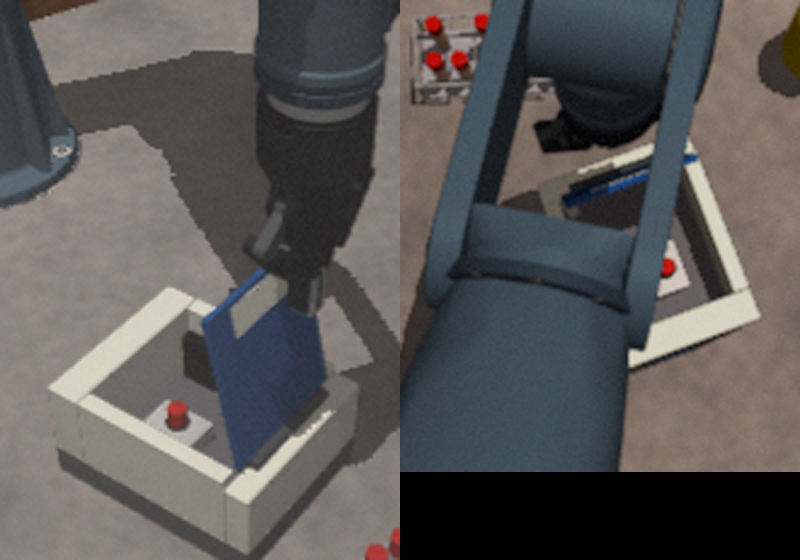

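The tube now sits lower in its holder, with the cap at (177,413) in the left crop. The closed fingers are behind the cover near its free edge. I'll sweep it down along the arc.

Request:
send_rows --pt "-0.8 -0.3 -1 0" --pt "-1.6 -0.6 -1.8 0" --pt "-2.2 -0.8 -1.8 0" --pt "-2.8 -1.1 -1.9 0" --pt "-3.4 -1.3 -2 0" --pt "-4.0 -1.5 -2.1 0" --pt "-4.7 -1.8 -2.4 0" --pt "-5.4 -2.0 -2.7 0" --pt "-6.1 -2.2 -3.1 0" --pt "-6.8 -2.4 -3.5 0"

```text
t: 11.05
tool_pos: [0.5661, -0.0493, 0.1925]
tcp_rot: [179.9, -0.1, 18.9]
ft_force: [2.2, -0.4, 1.1]
width: -0.0004
grip_force: 1.3
```

Request:
send_rows --pt "-0.6 -0.2 -0.4 0" --pt "-1.3 -0.5 -0.9 0" --pt "-1.9 -0.7 -1.4 0" --pt "-2.5 -0.9 -2.0 0" --pt "-3.1 -1.1 -2.6 0" --pt "-3.6 -1.3 -3.3 0" --pt "-4.1 -1.4 -4.0 0" --pt "-4.6 -1.6 -4.7 0" --pt "-5.0 -1.7 -5.5 0" --pt "-5.4 -1.9 -6.3 0" --pt "-5.7 -2.0 -7.0 0" --pt "-6.0 -2.1 -7.8 0" --pt "-6.2 -2.2 -8.5 0" --pt "-6.3 -2.2 -9.2 0" --pt "-6.3 -2.2 -9.2 0"

```text
t: 12.3
tool_pos: [0.502, -0.0705, 0.0985]
tcp_rot: [-179.9, 0.2, 18.9]
ft_force: [0.4, -1.1, 2.4]
width: 0.0002
grip_force: 1.1
```

Now I'm over the pad, roughly flush. Pressing to the stop at z 0.090.

Request:
send_rows --pt "0 0 -0.2 0" --pt "0 0 -0.4 0" --pt "0 0 -0.6 0" --pt "0 0 -0.8 0" --pt "0 0 -1.0 0" --pt "0 0 -1.1 0" --pt "0 0 -1.1 0"

```text
t: 12.88
tool_pos: [0.5032, -0.0706, 0.0903]
tcp_rot: [-180.0, 0.1, 18.9]
ft_force: [-6.9, 1.2, 14.1]
width: -0.0
grip_force: 7.1
```

Request:
send_rows --pt "0 0 0.3 0" --pt "0 0 0.8 0" --pt "0 0 1.5 0" --pt "0 0 3 0" --pt "-1.5 -0.5 5 0" --pt "-4 -1.5 7.5 0" --pt "-7 -3 10.5 0" --pt "-10 -5 13 0" --pt "-13 -8 15 0" --pt "-16 -11 16 0" --pt "-19 -14.5 17 0" --pt "-21 -18 17 0" --pt "-22.5 -21.5 17 0" --pt "-23.5 -25 17 0" --pt "-24 -28.5 17 0" --pt "-24 -31 17 0" --pt "-24 -32 17 0" --pt "-24 -32 17 0" --pt "-24 -32 17 0" --pt "-24 -32 17 0"

```text
t: 14.55
tool_pos: [0.2638, -0.389, 0.2591]
tcp_rot: [-179.9, -0.0, 19.0]
ft_force: [-0.2, -0.1, 0.4]
width: -0.0003
grip_force: 0.0
```

```bash
python3 - <<'E'
from h import *
s=snap("scene");cv2.imwrite("pics/end.png",s["image"][...,::-1])
P,_,_=cloud(s);print("pad z",np.median(P[230:237,271:280,2]),"cover z",np.median(P[240:252,285:300,2]))
o=robot.observe();print(o["t"],o["tool_pos"],o["ft_force"])
E
```

```text
pad z 0.10185874849357124 cover z 0.100928853052483
14.6 [ 0.26393637 -0.3890185   0.25925861] [ 0.79346659 -0.01268723 -0.6854755 ]
```

View pics/end.png

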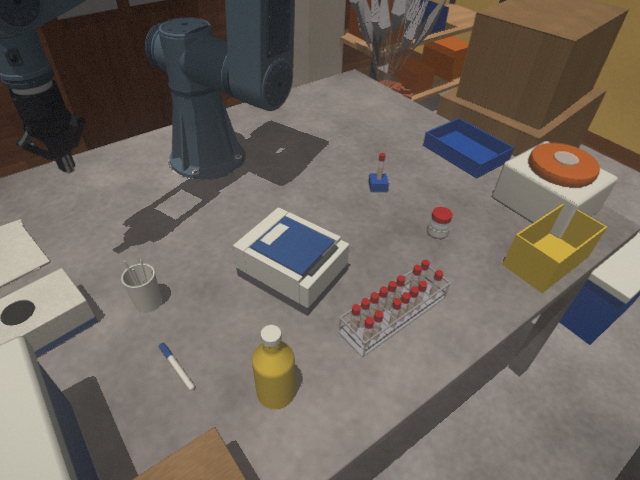

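The cover is shut and flush, with the pad at (275,233) at the same height as at the start. Nothing else has moved.

```bash
python3 -c "
from station import robot
print(robot.hand_in())"
```

```text
the job is handed in; nothing more can be done
None
```

The cover was popped open, the tube was pushed fully home (cap top at 70 mm), and the cover was pressed shut until it stayed flush; the job was handed in at about 15 s with nothing else moved.

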